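Free the tube-furnace locating block for a photograph

TASK

We want to photograph the underside of the furnace's locating block. First stand the white tile upright on a thin edge in the middle of the cradle's rubber pad, its broad face towards the block, and let go of it, as a backdrop; then rock the block, still seated in its trough, side to side against its two stiff keepers until they have been pushed clear, without the gripper touching the keepers, and lift it out. Finish while holding the block still and upright straight above its trough, with its underside just clear of the keepers (a couple of centimetres), and leave the other things on the bench alone.

Things in the scene. Friction and masses are not known exactly. Their poses are not given: they have to be found in the camera images.
- cradle: Fixed aluminium cradle on a 12 mm base plate (x -55 to 145, y +-80 mm). Origin on the bench below the trough's middle; x runs from the trough to the rubber pad, y across the trough through both keepers, z up. Trough floor 18 mm above the bench, walls to 32 mm. Keeper posts at y +-45 to +-71 mm, 84 mm high.
- pad (a point): Middle of the top of the black rubber pad, 100 mm along the cradle's x from the trough, 14 mm above the bench; the pad measures 70 mm in the cradle's x, 130 mm in y. Axes as the cradle's.
- keeper_left (a joint): Steel keeper bar on the cradle's +y side, 28 mm wide in x, 74.5 to 84.5 mm above the bench: metres it has been pushed outward (+y). At 0 its inner end is 13.5 mm from the trough's middle plane. It slides out up to 0.014, needs about 11 N to move, stays where it is left and cannot move up.
- keeper_right (a joint): The same on the -y side; grows as it is pushed towards -y.
- block_centre (a point): Steel locating block, 118 mm tall, seated upright in the trough, axes parallel to the cradle's; this point is its centre, 59 mm above its underside. Seated, the keepers fit against the y sides of its stem, 4.5 mm above the shoulders of its wider body, and block a straight pull. Lifted 66.5 mm, its underside is level with the keepers' tops.
- block: The same block, origin at the middle of its underside. 0.2 to 0.45 kg. Body 30 mm in x, 36 mm in y, shoulders 52 mm up; stem above them 24 mm in x, 26 mm in y. Each keeper must be out at least 5 mm (7 is comfortable) for the body to pass.
- block_foot (a point): Axis (along x) of the block's half-round foot, 18 mm radius, 18 mm above its underside: the block rolls side to side about it in the trough. Rocking it 0.14 to 0.18 rad each way pushes the keepers clear.
- block_grip (a point): Where to grip the block: on the stem's axis, 12 mm below its top, well above the keepers; across the 26 mm width (along y).
- tile_centre (a point): Centre of the loose white tile, 100 x 90 x 16 mm, 0.22 to 0.34 kg. Its x is normal to the broad faces, y along its 90 mm, z along its 100 mm to the raised end. It starts leaning in the fork rest, z 30 degrees (0.52 rad) from vertical, raised end towards the rest's -x. Pinch its thickness at the middle of the raised edge, fingers in its plane: between the arms 70 mm of both faces is bare.
- tile: The same tile: origin at the middle of its lower 90 x 16 mm edge.
- rest: Fixed aluminium sloping fork rest, foot (6 mm thick) 120 x 105 mm, origin on the bench 85 mm in front (-x) of the middle of the foot. Its x points towards the side where the tile's lower edge sits on a ledge 30 mm above the bench, z up. Two 10 mm arms under the tile's left and right margins reach 78 mm along it.
- jar: Bystander: small amber jar with black cap, 36 mm across, 60 mm tall; origin under its middle.
- screwdriver: Bystander: screwdriver 160 mm long, lying along its x; origin under its middle.
- wrench: Bystander: wrench 160 mm long, lying along its x; origin under its middle.
- mug: Bystander: white mug 76 mm across, 90 mm tall; origin under its middle.
- bushing: Bystander: steel bushing standing on the bench, 44 mm across, 35 mm tall; origin under its middle.
- spare: Bystander: smaller spare block, 30 x 28 mm, 57 mm tall, standing loose on the bench; origin under its middle.
There are look-alikes about, which are no part of the job. Of the things shaped like the tile, the white one is meant.

How it is judged:
By the outcome, as a careful person would: the job done as asked, in the order asked, and still so for the second after the job is handed in, while the arm keeps its last pose, push and grip.
It also fails if it takes over 66 s, if anything falls off the work surface, if the arm or the gripper's body presses on something with over 40 N, if the wrist force passes 120 N, or if a joint passes its speed limit or range.

ROBOT

A 7-joint arm with a two-finger parallel gripper is mounted at the origin on the work surface. World frame = base frame: x ahead of the robot, y to its left, z up, the work surface at z = 0. Lengths are in m, angles in rad, forces in N, time in s.
With the tool pointing down it reaches from about 0.4 to 0.85 m from the base axis. Payload 10.4 kg.
Tool frame: the origin (TCP) lies between the finger pads; the fingertips stand 8 mm ahead of it and the grasp point (between the pads) lies 11 mm behind it (nose_length is the distance from the TCP to the fingertips, in m); x points along the fingers, y is the direction in which the jaws open and shut, and the axes are right-handed (so a half turn about x gives the same grasp; the last joint's range is limited). The gripper opens to 85 mm and grips with 20 to 120 N. Pads are 22 mm wide; open, the fingers measure 114 mm over their backs; the gripper's body (76 mm by 85 mm) begins 54 mm behind the grasp point. The pads swing forward as they close: fully open they stand 13 mm farther back than shut.
Start: joints at [1.081, 0.332, -0.065, 1.46, 0.022, 1.35, -0.088], TCP at [0.281, -0.558, 0.239] pointing down, gripper open.
Joint ranges: [-2.6, 2.6], [-0.5, 2.12], [-1.47, 1.34], [0.16, 2.42], [-1.27, 4.41], [0.06, 2.06], [-2.6, 2.6]. Speed limits (rad/s): [2.22, 2.22, 2.79, 2.79, 3.14, 3.14, 3.14].

INTERFACE

Orientations are given as a unit quaternion [x, y, z, w].
In Python, from cell import * gives the robot as it stands.
- The arm moves only by the tool apply_moves, never from a script. Its argument "motion" is a list of rows, each an object with "offset": the shift along the tool's x, y, z in m, a list of three; "dr": the turn, a rotation vector about the tool's x, y, z in rad, a list of three. In form: [{"offset": [dx, dy, dz], "dr": [rx, ry, rz]}, ...]. A call has 1 to 20 rows; each row shifts and turns the commanded pose from where the row before left it, along the tool's axes as they then stand; what a row does not reach is not made up. A row lasts 1/10 s, in which the tool goes at most 50 mm and 8.59 degrees, less where a joint would pass 70% of its speed; a pose out of reach is approached as far as the arm can. A call with a gripper value outside its range is refused whole. "hand" is the opening in per cent of the stroke, from 0 (shut) to 100 (fully open), set as the call begins (left out, the last holds). The fingers move at their own pace and stop on an object; "newtons" is the grip in N (left out, the last holds). Time passes only in rows, so rows that do not move let the fingers close. It gives the time, the measured TCP pose, the force and the opening at its end, in the units of the state.
- observe(): the state, without advancing time (a new reading comes with each control period).
- snapshot(name): name is "scene" or "top" or "wrist"; returns the picture (384x512x3 uint8, red, green, blue); there is no depth.
- calibration(name): a dict with "intrinsics" (3x3 intrinsics, pixels), "rvec" (rotation vector, rad) and "tvec" (3), from world to camera coordinates, as OpenCV has them. Camera axes: x right, y down, z forward; pixel columns grow to the right and rows downward; lengths in m; the calibration is good to about 2 mm. A picture is of the moment at which its call begins: read the wrist's pose just before it. calibration takes no time and is no camera call; for the wrist camera it gives the pose at the moment of the call.
- sign_off(): hands the job in, once; it reports no verdict.
The state is a dict: "time_s": time; "joint_positions": joint angles; "joint_vel": joint speeds; "joint_efforts": joint torques, N m; "eef_pos": TCP position; "ee_rot": TCP orientation; "ft_force": force on the tool from outside, world axes, zero at the start; "ft_torque": the same for the moment, N m; "width": finger opening in m.
Only numpy, scipy, OpenCV 4.12 (cv2) and the standard library are available. Lean on these libraries where they do the work, as an engineer would, in place of code of your own. Each camera call takes 0.05 s, during which the arm holds its last target.

## Working session

There is one attempt and no reset: what is moved stays moved. The work goes in short steps, Python scripts to look and compute and a tool call to move; the robot and the scene stay as the last step left them, time stands still between calls to the robot, and variables do not carry over. Pictures are saved under pics/ and viewed, and the job is handed in when it is done.

Besides the shell and the picture viewer there is one more tool, called in YAML: its name, and indented under it one key for each argument. apply_moves: Moves the arm, as the interface text tells. Its arguments: {"type":"object","properties":{"motion":{"type":"array","items":{"type":"object","properties":{"offset":{"type":"array","items":{"type":"number"}},"dr":{"type":"array","items":{"type":"number"}}}}},"hand":{"type":"number"},"newtons":{"type":"number"}},"required":["motion"]}

```bash
ls; mkdir -p pics
python3 - <<'E'
from cell import *
import cv2
s=observe(); print(s)
for n in ("scene","top","wrist"):
    c=calibration(n); print(n,c)
    cv2.imwrite(f"pics/{n}0.png",cv2.resize(snapshot(n)[:,:,::-1],(768,576),interpolation=cv2.INTER_CUBIC))
E
```

```text
pics
{'time_s': 0.0, 'joint_positions': array([ 1.08136109,  0.3329115 , -0.06467182,  1.460954  ,  0.02160454,
        1.34989027, -0.08853874]), 'joint_vel': array([ 0.00061534,  0.00075647,  0.00143373,  0.00053133,  0.00091088,
       -0.0017272 ,  0.00100882]), 'joint_efforts': array([-3.65502219e-04, -6.25462532e+01,  4.89702111e-02, -3.91609168e+01,
        1.62311608e-02,  9.90991888e-03, -8.79982764e-06]), 'eef_pos': array([ 0.28110301, -0.55780593,  0.23848505]), 'ee_rot': array([-0.68778679, -0.16403905,  0.68808221, -0.16304417]), 'ft_force': array([ 0.59768053, -0.06031612, -0.20135045]), 'ft_torque': array([ 0.0229059 , -0.00536306,  0.00425401]), 'width': 0.08576300605673239}
scene {'intrinsics': array([[363.4594252 ,   0.        , 254.08252889],
       [  0.        , 363.4594252 , 195.73266159],
       [  0.        ,   0.        ,   1.        ]]), 'rvec': array([ 1.66013346,  1.82161046, -0.79162173]), 'tvec': array([ 0.05715325, -0.27773602,  1.49163474])}
top {'intrinsics': array([[468.41422267,   0.        , 260.58083593],
       [  0.        , 468.41422267, 188.24988194],
       [  0.        ,   0.        ,   1.        ]]), 'rvec': array([ 2.15395948, -2.16052922,  0.14366971]), 'tvec': array([0.00158127, 0.55046614, 1.45314975])}
wrist {'intrinsics': array([[341.36486018,   0.        , 260.77609971],
       [  0.        , 341.36486018, 197.22488293],
       [  0.        ,   0.        ,   1.        ]]), 'rvec': array([-2.43426323,  1.50004881,  0.24424572]), 'tvec': array([-0.62303455, -0.04053403,  0.38155491])}
```

View pics/scene0.png

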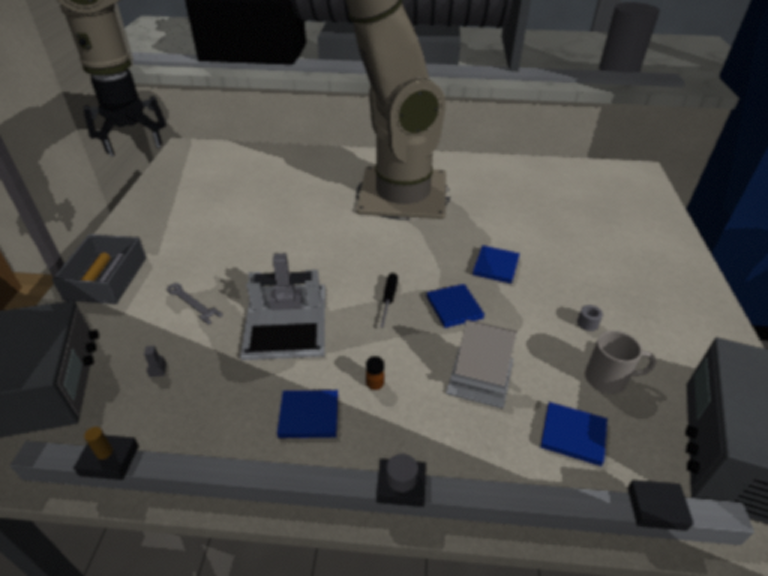

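View pics/top0.png

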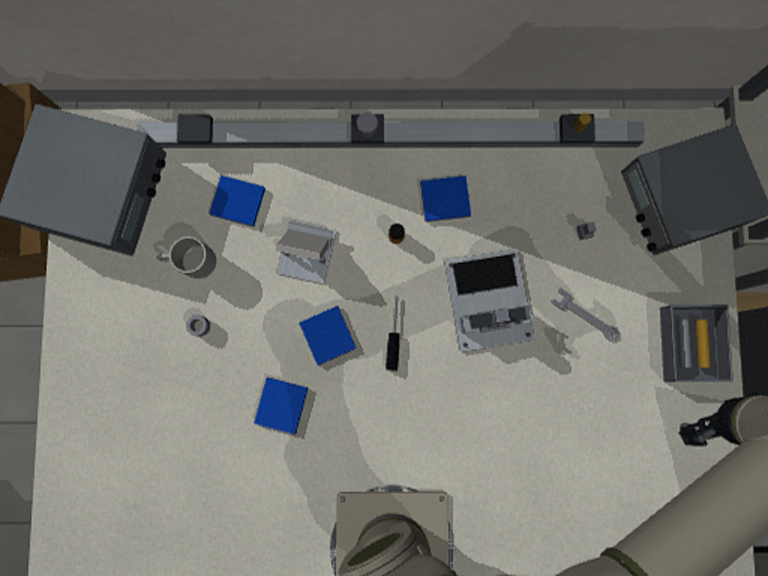

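View pics/wrist0.png

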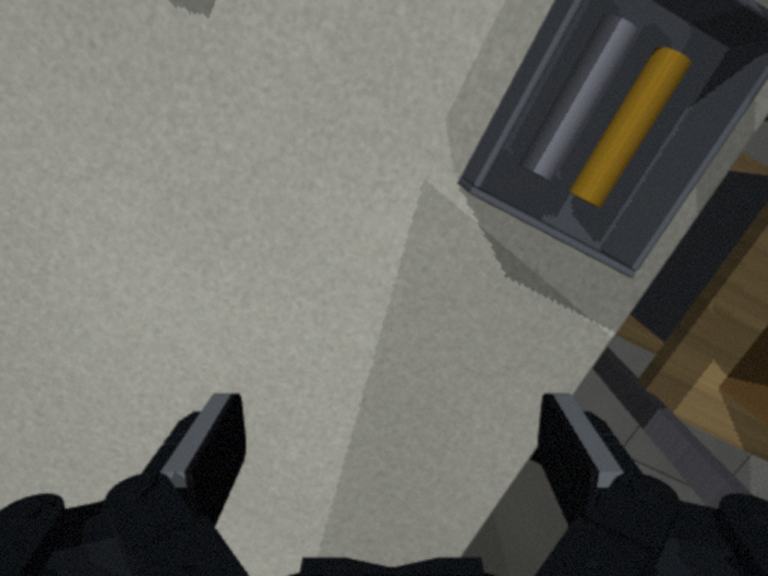

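The white tile leans in the fork rest at top ≈(305,245) and scene ≈(485,355). The four flat, tile-shaped things are blue, so they are look-alikes. I'll enlarge the cradle and the rest.

```bash
cat > h.py <<'E'
from cell import *
import cv2, numpy as np
from scipy.spatial.transform import Rotation as R
def cam(n):
    c=calibration(n); return np.array(c["intrinsics"]),cv2.Rodrigues(np.array(c["rvec"]))[0],np.array(c["tvec"])
def proj(n,P,c=None):
    K,Rm,t=c or cam(n); p=(np.atleast_2d(P)@Rm.T+t)@K.T; return p[:,:2]/p[:,2:]
def ray(n,uv,z,c=None):
    K,Rm,t=c or cam(n); d=Rm.T@np.linalg.solve(K,[uv[0],uv[1],1.]); o=-Rm.T@t
    return o+d*(z-o[2])/d[2]
def crop(im,x0,y0,w,h,s,f):
    c=cv2.resize(im[y0:y0+h,x0:x0+w,::-1],None,fx=s,fy=s,interpolation=cv2.INTER_CUBIC)
    c=c.copy()
    for k in range(0,w,10): 
        cv2.line(c,(k*s,0),(k*s,6),(0,0,255),1)
        if k%20==0: cv2.putText(c,str(x0+k),(k*s,18),0,.4,(0,0,255),1)
    for k in range(0,h,10): 
        cv2.line(c,(0,k*s),(6,k*s),(0,0,255),1)
        if k%20==0: cv2.putText(c,str(y0+k),(8,k*s+4),0,.4,(0,0,255),1)
    cv2.imwrite("pics/"+f,c)
E
python3 - <<'E'
from h import *
t=snapshot("top"); s=snapshot("scene")
crop(t,290,160,70,80,7,"t_cr.png"); crop(t,175,135,60,60,9,"t_rest.png")
crop(s,155,160,70,85,7,"s_cr.png"); crop(s,290,205,60,70,8,"s_rest.png")
E
```

```text
(no output)
```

View pics/t_cr.png

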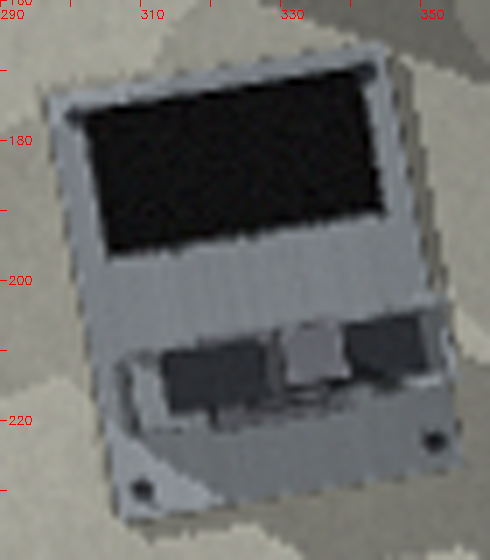

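View pics/t_rest.png

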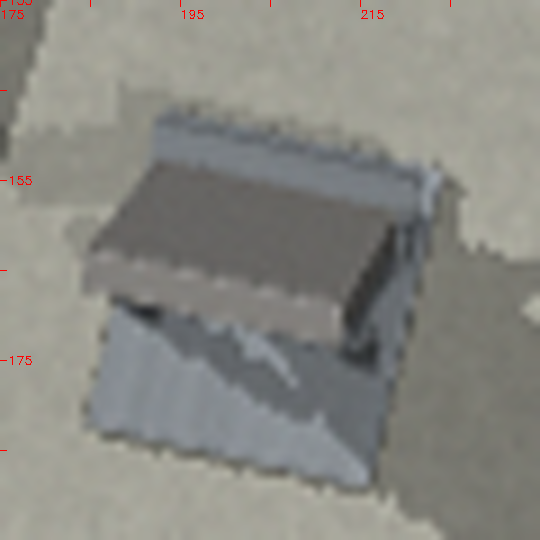

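View pics/s_cr.png

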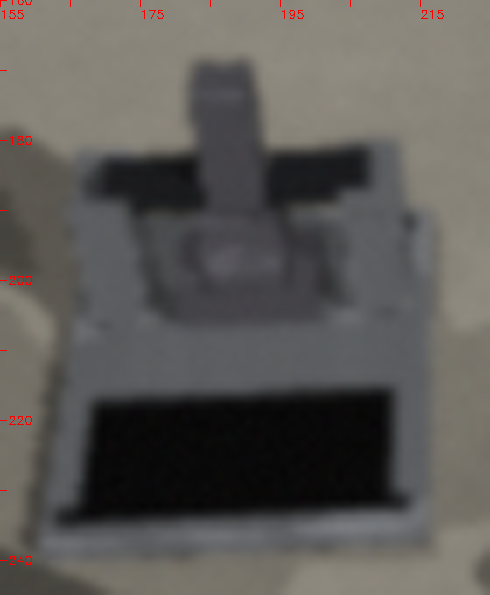

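View pics/s_rest.png

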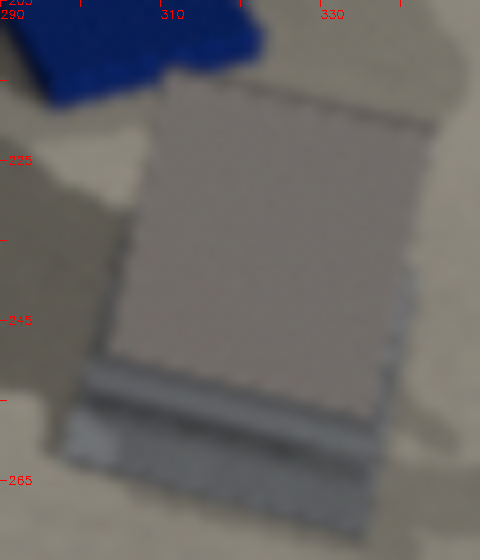

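```bash
cat > fit.py <<'E'
from h import *
from scipy.optimize import least_squares
C={n:cam(n) for n in("top","scene")}
def px(x0,y0,s,X,Y): return [x0+(X+.5)/s-.5,y0+(Y+.5)/s-.5]
tc=lambda X,Y:px(290,160,7,X,Y); tr=lambda X,Y:px(175,135,9,X,Y)
sc=lambda X,Y:px(155,160,7,X,Y); sr=lambda X,Y:px(290,205,8,X,Y)
def run(name,obs,free,fn,x0,n):
    def res(p): return np.concatenate([(proj(c,fn(p,P),C[c])[0]-uv) for c,uv,P in obs])
    r=least_squares(res,x0,loss="soft_l1"); print(name,np.round(r.x,4),"rms px",np.sqrt((res(r.x)**2).mean()).round(2))
    print(np.round(res(r.x).reshape(-1,2),1).tolist()); return r.x
def cr(p,P): return np.array([p[0],p[1],0])+R.from_euler("z",p[2]).apply(P)
obs=[("top",tc(48,100),(.145,.08,.012)),("top",tc(388,45),(.145,-.08,.012)),("top",tc(460,462),(-.055,-.08,.012)),("top",tc(122,520),(-.055,.08,.012)),
("top",tc(85,113),(.135,.065,.014)),("top",tc(360,68),(.135,-.065,.014)),("top",tc(384,213),(.065,-.065,.014)),("top",tc(107,256),(.065,.065,.014)),
("top",tc(317,352),(0,0,.136)),
("scene",sc(38,545),(.145,-.08,.012)),("scene",sc(430,540),(.145,.08,.012)),("scene",sc(92,403),(.065,-.065,.014)),("scene",sc(392,390),(.065,.065,.014))]
run("cradle",obs,3,cr,[.6,-.15,-.1],3)
def ti(p,P): # tile frame, origin lower edge middle
    return p[:3]+(R.from_euler("z",p[3])*R.from_euler("y",-(p[4] if len(p)>4 else np.pi/6))).apply(P)
h=.008
obs=[("top",tr(85,260),(h,.045,.1)),("top",tr(345,305),(h,-.045,.1)),("top",tr(85,290),(-h,.045,.1)),("top",tr(340,335),(-h,-.045,.1)),
("top",tr(155,160),(h,.045,0)),("top",tr(400,215),(h,-.045,0)),
("scene",sr(437,125),(h,.045,.1)),("scene",sr(168,72),(h,-.045,.1)),("scene",sr(105,355),(h,-.045,0)),("scene",sr(372,415),(h,.045,0))]
run("tile",obs,4,ti,[.7,.2,.03,-.2],4)
run("tile tilt free",obs,4,ti,[.7,.2,.03,-.2,.5],4)
obs=[("top",tr(92,428),(.025,.0525,.006)),("top",tr(372,488),(.025,-.0525,.006))]
run("rest",obs,4,cr,[.6,.15,-.2],3)
E
python3 fit.py
```

```text
cradle [ 0.4724 -0.217   0.1564] rms px 0.58
[[-0.4, -0.9], [-0.5, -0.7], [0.6, 0.5], [-0.4, 0.2], [-0.5, -0.6], [-0.3, -0.4], [0.2, 0.0], [0.0, 0.2], [-0.4, 0.1], [-0.8, -0.0], [-0.7, -1.9], [-0.3, -0.5], [0.1, -0.5]]
tile [ 0.6514  0.1786  0.0313 -0.1998] rms px 0.55
[[-0.2, -1.0], [0.2, -0.2], [-0.8, 0.6], [0.0, 1.4], [-0.3, 0.0], [-0.1, -0.7], [-0.3, 0.6], [-1.0, -0.0], [0.0, -0.3], [0.1, -0.1]]
tile tilt free [ 0.6511  0.1786  0.0312 -0.2001  0.518 ] rms px 0.55
[[-0.2, -1.0], [0.2, -0.3], [-0.8, 0.5], [0.0, 1.3], [-0.3, 0.1], [-0.1, -0.6], [-0.3, 0.6], [-1.0, -0.0], [0.1, -0.4], [0.1, -0.1]]
rest [ 0.5396  0.2004 -0.2153] rms px 0.17
[[-0.2, -0.1], [0.2, 0.1]]
```

```bash
cat >> h.py <<'E'
from scipy.linalg import fractional_matrix_power as fmp
def T(p,Rm):
    M=np.eye(4); M[:3,:3]=Rm; M[:3,3]=p; return M
def cur():
    s=observe(); return T(s["eef_pos"],R.from_quat(s["ee_rot"]).as_matrix())
def rows(A,B,n=None,vmax=.045,wmax=.13):
    D=np.linalg.inv(A)@B; rv=R.from_matrix(D[:3,:3]).as_rotvec()
    if n is None: n=int(np.ceil(max(np.linalg.norm(D[:3,3])/vmax,np.linalg.norm(rv)/wmax,1)))
    for _ in range(10):
        dr=rv/n
        # offset o with sum_k Rk o = D.t
        S=sum(R.from_rotvec(dr*k).as_matrix() for k in range(n))
        o=np.linalg.solve(S,D[:3,3])
        if np.linalg.norm(o)<=.049: break
        n+=1
    o=np.round(o,4);dr=np.round(dr,4)
    M=A.copy(); 
    print("n",n,"offset",o.tolist(),"dr",dr.tolist())
    for k in range(n):
        M=M@T(o,R.from_rotvec(dr).as_matrix())
        if k%4==3: print("   via",M[:3,3].round(3))
    print("   end err mm",((M-B)[:3,3]*1000).round(2), "path turn",np.linalg.norm(rv).round(3)); return M
CR=np.array([.4724,-.217,0]); CY=.1564
TO=np.array([.6514,.1786,.0313]); TY=-.20
Rc=R.from_euler("z",CY).as_matrix()
Rt=(R.from_euler("z",TY)*R.from_euler("y",-np.pi/6)).as_matrix()
def tool(xa,ya):
    xa=np.array(xa,float);ya=np.array(ya,float); return np.column_stack([xa,ya,np.cross(xa,ya)])
E
python3 - <<'E'
from h import *
A=cur(); print(A.round(3))
for s in(1,-1):
    G=tool(-Rt[:,2],s*Rt[:,0]); P=TO+Rt@[0,0,.080-.011]
    print(s,"grasp",P,"pre",P+.09*Rt[:,2]); rows(A,T(P+.09*Rt[:,2],G))
E
```

```text
[[-0.     0.45  -0.893  0.281]
 [ 0.001 -0.893 -0.45  -0.558]
 [-1.    -0.001  0.     0.239]
 [ 0.     0.     0.     1.   ]]
1 grasp [0.6175877  0.18545409 0.09105575] pre [0.57348471 0.19439421 0.16899804]
n 19 offset [0.002, -0.0143, -0.0415] dr [-0.0465, 0.0124, 0.0257]
   via [ 0.395 -0.424  0.232]
   via [ 0.482 -0.272  0.223]
   via [ 0.541 -0.108  0.211]
   via [0.57  0.064 0.19 ]
   end err mm [-0.96 -0.25 -0.96] path turn 1.036
-1 grasp [0.6175877  0.18545409 0.09105575] pre [0.57348471 0.19439421 0.16899804]
n 21 offset [0.0137, -0.0449, 0.0114] dr [0.1036, 0.0278, -0.0135]
   via [ 0.185 -0.4    0.187]
   via [ 0.165 -0.214  0.148]
   via [ 0.225 -0.032  0.129]
   via [0.353 0.11  0.133]
   via [0.526 0.188 0.159]
   end err mm [-0.32  0.54 -0.22] path turn 2.271
```

Run:
```python
from h import *
A=cur(); A[2,3]+=.045
G=tool(-Rt[:,2],Rt[:,0]); P=TO+Rt@[0,0,.080-.011]
rows(A,T(P+.08*Rt[:,2],G),19)
```

```text
n 19 offset [0.0048, -0.0147, -0.0414] dr [-0.0465, 0.0124, 0.0257]
   via [ 0.394 -0.423  0.265]
   via [ 0.482 -0.271  0.246]
   via [ 0.542 -0.107  0.222]
   via [0.573 0.064 0.19 ]
   end err mm [-0.21 -0.83 -0.14] path turn 1.036
```

apply_moves:
  hand: 60
  newtons: 40
  motion:
    - {"offset": [-0.045, 0, 0], "dr": [0, 0, 0]}
    - {"offset": [0.0048, -0.0147, -0.0414], "dr": [-0.0465, 0.0124, 0.0257]}
    - {"offset": [0.0048, -0.0147, -0.0414], "dr": [-0.0465, 0.0124, 0.0257]}
    - {"offset": [0.0048, -0.0147, -0.0414], "dr": [-0.0465, 0.0124, 0.0257]}
    - {"offset": [0.0048, -0.0147, -0.0414], "dr": [-0.0465, 0.0124, 0.0257]}
    - {"offset": [0.0048, -0.0147, -0.0414], "dr": [-0.0465, 0.0124, 0.0257]}
    - {"offset": [0.0048, -0.0147, -0.0414], "dr": [-0.0465, 0.0124, 0.0257]}
    - {"offset": [0.0048, -0.0147, -0.0414], "dr": [-0.0465, 0.0124, 0.0257]}
    - {"offset": [0.0048, -0.0147, -0.0414], "dr": [-0.0465, 0.0124, 0.0257]}
    - {"offset": [0.0048, -0.0147, -0.0414], "dr": [-0.0465, 0.0124, 0.0257]}
    - {"offset": [0.0048, -0.0147, -0.0414], "dr": [-0.0465, 0.0124, 0.0257]}
    - {"offset": [0.0048, -0.0147, -0.0414], "dr": [-0.0465, 0.0124, 0.0257]}
    - {"offset": [0.0048, -0.0147, -0.0414], "dr": [-0.0465, 0.0124, 0.0257]}
    - {"offset": [0.0048, -0.0147, -0.0414], "dr": [-0.0465, 0.0124, 0.0257]}
    - {"offset": [0.0048, -0.0147, -0.0414], "dr": [-0.0465, 0.0124, 0.0257]}
    - {"offset": [0.0048, -0.0147, -0.0414], "dr": [-0.0465, 0.0124, 0.0257]}
    - {"offset": [0.0048, -0.0147, -0.0414], "dr": [-0.0465, 0.0124, 0.0257]}
    - {"offset": [0.0048, -0.0147, -0.0414], "dr": [-0.0465, 0.0124, 0.0257]}
    - {"offset": [0.0048, -0.0147, -0.0414], "dr": [-0.0465, 0.0124, 0.0257]}
    - {"offset": [0.0048, -0.0147, -0.0414], "dr": [-0.0465, 0.0124, 0.0257]}

```text
time_s: 2.25
eef_pos: [0.5785, 0.194, 0.1603]
ee_rot: [0.644, 0.29, -0.412, 0.575]
ft_force: [0.7, -0.5, -0.8]
width: 0.0513
```

Run:
```python
from h import *
print(cur().round(3)); print(observe()["joint_positions"].round(2))
c=cam("wrist"); w=snapshot("wrist")
# overlay expected tile outline
im=cv2.resize(w[:,:,::-1],(768,576),interpolation=cv2.INTER_CUBIC)
for P in [(.008,y,z) for y in(-.045,0,.045) for z in(0,.1)]+[(-.008,y,.1) for y in(-.045,0,.045)]:
    u=proj("wrist",TO+Rt@P,c)[0]*1.5; print(P,u.round(0)); cv2.circle(im,tuple(int(v) for v in u),3,(0,0,255),-1)
cv2.imwrite("pics/w1.png",im)
```

```text
[[ 0.492  0.848 -0.197  0.578]
 [-0.1   -0.169 -0.98   0.194]
 [-0.865  0.502  0.001  0.16 ]
 [ 0.     0.     0.     1.   ]]
[ 0.16  0.19 -0.81  1.97  0.75  0.8  -1.29]
(0.008, -0.045, 0) [404. 348.]
(0.008, -0.045, 0.1) [410. 446.]
(0.008, 0, 0) [405. 277.]
(0.008, 0, 0.1) [411. 348.]
(0.008, 0.045, 0) [405. 198.]
(0.008, 0.045, 0.1) [413. 235.]
(-0.008, -0.045, 0.1) [372. 446.]
(-0.008, 0, 0.1) [371. 348.]
(-0.008, 0.045, 0.1) [369. 235.]
```

View pics/w1.png

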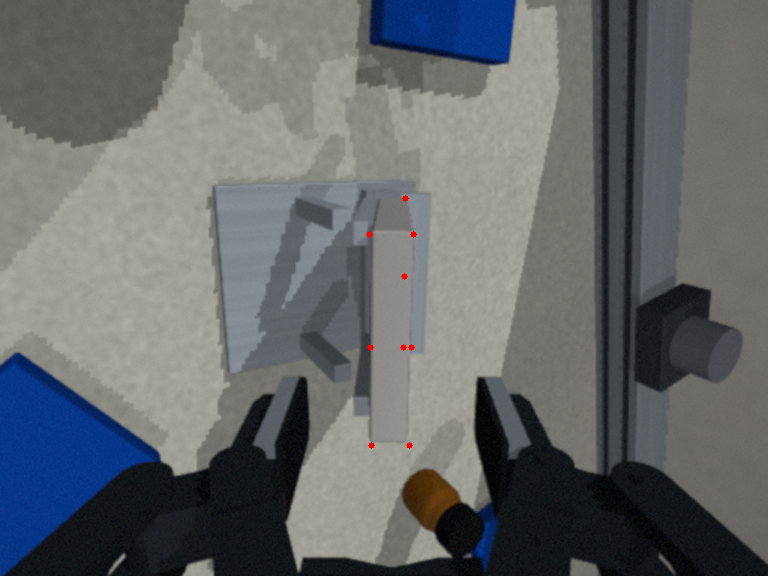

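The wrist view shows the pale tile's raised edge at (372–410, 235–440), centred between the fingers at x≈392. It's within 3 px of the fit, so I'm advancing and pinching.

Run:
```python
from h import *
G=tool(-Rt[:,2],Rt[:,0]); P=TO+Rt@[0,0,.080-.011]
rows(cur(),T(P,G),5)
```

```text
n 5 offset [0.0161, 0.0009, 0.0017] dr [0.0023, -0.0015, -0.0004]
   via [0.609 0.189 0.105]
   end err mm [0.24 0.09 0.09] path turn 0.014
```

Run:
```python
from h import *
for _ in range(4): print(cur()[:3,3].round(4), observe()["time_s"])
G=tool(-Rt[:,2],Rt[:,0]); P=TO+Rt@[0,0,.080-.011]
print(P, (np.linalg.inv(T(P,G))@cur()).round(4))
rows(cur(),T(P,G),5)
```

```text
[0.576  0.2023 0.1586] 2.3
[0.576  0.2023 0.1586] 2.3
[0.576  0.2023 0.1586] 2.3
[0.576  0.2023 0.1586] 2.3
[0.6175877  0.18545409 0.09105575] [[ 1.     -0.002   0.0077 -0.0805]
 [ 0.002   0.9999  0.0114 -0.0044]
 [-0.0077 -0.0114  0.9999 -0.0082]
 [ 0.      0.      0.      1.    ]]
n 5 offset [0.0161, 0.0009, 0.0017] dr [0.0023, -0.0015, -0.0004]
   via [0.609 0.189 0.105]
   end err mm [0.24 0.09 0.09] path turn 0.014
```

apply_moves:
  motion:
    - {"offset": [0, 0, 0], "dr": [0, 0, 0]}
    - {"offset": [0, 0, 0], "dr": [0, 0, 0]}
    - {"offset": [0, 0, 0], "dr": [0, 0, 0]}

```text
time_s: 2.6
eef_pos: [0.5788, 0.1908, 0.1605]
ee_rot: [0.644, 0.289, -0.414, 0.574]
ft_force: [-0.5, -0.6, 0.3]
width: 0.0513
```

Run:
```python
from h import *
print(cur()[:3,3],observe()["joint_vel"].round(3))
G=tool(-Rt[:,2],Rt[:,0]); P=TO+Rt@[0,0,.080-.011]
rows(cur(),T(P,G),5)
```

```text
[0.57878321 0.19081835 0.16048518] [ 0.008 -0.002 -0.001 -0.001  0.002 -0.002 -0.003]
n 5 offset [0.0159, -0.0002, -0.0005] dr [-0.0001, 0.0005, -0.0002]
   via [0.61  0.186 0.105]
   end err mm [-0.18 -0.04  0.1 ] path turn 0.003
```

apply_moves:
  motion:
    - {"offset": [0.016, 0, -0.0005], "dr": [0, 0, 0]}
    - {"offset": [0.016, 0, -0.0005], "dr": [0, 0, 0]}
    - {"offset": [0.016, 0, -0.0005], "dr": [0, 0, 0]}
    - {"offset": [0.016, 0, -0.0005], "dr": [0, 0, 0]}
    - {"offset": [0.016, 0, 0], "dr": [0, 0, 0]}
    - {"offset": [0, 0, 0], "dr": [0, 0, 0]}
    - {"offset": [0, 0, 0], "dr": [0, 0, 0]}

```text
time_s: 3.3
eef_pos: [0.6181, 0.1853, 0.0914]
ee_rot: [0.644, 0.29, -0.413, 0.574]
ft_force: [-0.1, 0.9, 0.8]
width: 0.0514
```

apply_moves:
  hand: 0
  newtons: 40
  motion:
    - {"offset": [0, 0, 0], "dr": [0, 0, 0]}
    - {"offset": [0, 0, 0], "dr": [0, 0, 0]}
    - {"offset": [0, 0, 0], "dr": [0, 0, 0]}
    - {"offset": [0, 0, 0], "dr": [0, 0, 0]}
    - {"offset": [0, 0, 0], "dr": [0, 0, 0]}
    - {"offset": [0, 0, 0], "dr": [0, 0, 0]}

```text
time_s: 3.9
eef_pos: [0.6179, 0.1865, 0.0918]
ee_rot: [0.644, 0.29, -0.413, 0.575]
ft_force: [-6.0, -0.9, 7.4]
width: 0.0159
```

```bash
cat >> h.py <<'E'
def pad(zc,dx=.1,dy=0.): return T(CR+Rc@[dx,dy,zc],tool([0,0,-1],Rc[:,0]))
E
python3 - <<'E'
from h import *
A=cur(); print("tcp in tile",(Rt.T@(A[:3,3]-TO)).round(4), A.round(3))
B=A.copy(); B[:3,3]+=A[:3,:3]@[-.12,.012,0]; B[2,3]+=0
M=rows(B,pad(.014+.069+.09))
E
```

```text
tcp in tile [0.0005 0.0011 0.0696] [[ 0.491  0.848 -0.198  0.618]
 [-0.101 -0.171 -0.98   0.186]
 [-0.865  0.501  0.002  0.092]
 [ 0.     0.     0.     1.   ]]
n 9 offset [0.0044, 0.0009, 0.0443] dr [-0.0386, 0.0106, -0.0577]
   via [0.555 0.02  0.19 ]
   via [ 0.565 -0.158  0.177]
   end err mm [ 0.47 -0.17 -0.03] path turn 0.632
```

apply_moves:
  newtons: 60
  motion:
    - {"offset": [-0.01, 0.002, 0], "dr": [0, 0, 0]}
    - {"offset": [-0.02, 0.002, 0], "dr": [0, 0, 0]}
    - {"offset": [-0.03, 0.003, 0], "dr": [0, 0, 0]}
    - {"offset": [-0.03, 0.003, 0], "dr": [0, 0, 0]}
    - {"offset": [-0.03, 0.002, 0], "dr": [0, 0, 0]}
    - {"offset": [0, 0, 0], "dr": [0, 0, 0]}
    - {"offset": [0, 0, 0], "dr": [0, 0, 0]}

```text
time_s: 4.6
eef_pos: [0.5692, 0.196, 0.2011]
ee_rot: [0.644, 0.29, -0.413, 0.575]
ft_force: [0.1, -0.6, -3.3]
width: 0.0149
```

Run:
```python
from h import *
s=observe();print(s["width"],s["ft_force"],s["joint_positions"].round(2))
M=rows(cur(),pad(.014+.069+.08),14)
crop(snapshot("scene"),270,140,100,80,7,"s2.png")
```

```text
0.0149011242768761 [ 0.09072506 -0.64434212 -3.25578448] [ 0.2   0.12 -0.85  1.94  0.64  0.85 -1.19]
n 14 offset [0.0034, 0.0002, 0.0284] dr [-0.0248, 0.0068, -0.0371]
   via [0.558 0.083 0.191]
   via [ 0.556 -0.031  0.181]
   via [ 0.564 -0.145  0.17 ]
   end err mm [-0.06  0.2   0.37] path turn 0.632
```

View pics/s2.png

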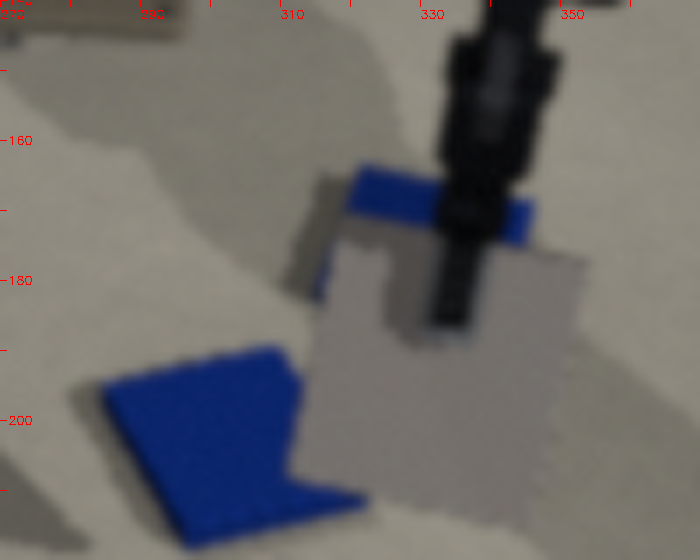

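The gripper holds the tile clear of the rest, with the tile at scene crop (310–352, 175–215). Carrying it above the pad next.

apply_moves:
  motion:
    - {"offset": [0.0034, 0.0002, 0.0284], "dr": [-0.0248, 0.0068, -0.0371]}
    - {"offset": [0.0034, 0.0002, 0.0284], "dr": [-0.0248, 0.0068, -0.0371]}
    - {"offset": [0.0034, 0.0002, 0.0284], "dr": [-0.0248, 0.0068, -0.0371]}
    - {"offset": [0.0034, 0.0002, 0.0284], "dr": [-0.0248, 0.0068, -0.0371]}
    - {"offset": [0.0034, 0.0002, 0.0284], "dr": [-0.0248, 0.0068, -0.0371]}
    - {"offset": [0.0034, 0.0002, 0.0284], "dr": [-0.0248, 0.0068, -0.0371]}
    - {"offset": [0.0034, 0.0002, 0.0284], "dr": [-0.0248, 0.0068, -0.0371]}
    - {"offset": [0.0034, 0.0002, 0.0284], "dr": [-0.0248, 0.0068, -0.0371]}
    - {"offset": [0.0034, 0.0002, 0.0284], "dr": [-0.0248, 0.0068, -0.0371]}
    - {"offset": [0.0034, 0.0002, 0.0284], "dr": [-0.0248, 0.0068, -0.0371]}
    - {"offset": [0.0034, 0.0002, 0.0284], "dr": [-0.0248, 0.0068, -0.0371]}
    - {"offset": [0.0034, 0.0002, 0.0284], "dr": [-0.0248, 0.0068, -0.0371]}
    - {"offset": [0.0034, 0.0002, 0.0284], "dr": [-0.0248, 0.0068, -0.0371]}
    - {"offset": [0.0034, 0.0002, 0.0284], "dr": [-0.0248, 0.0068, -0.0371]}
    - {"offset": [0, 0, 0], "dr": [0, 0, 0]}
    - {"offset": [0, 0, 0], "dr": [0, 0, 0]}
    - {"offset": [0, 0, 0], "dr": [0, 0, 0]}
    - {"offset": [0, 0, 0], "dr": [0, 0, 0]}
    - {"offset": [0, 0, 0], "dr": [0, 0, 0]}

```text
time_s: 6.55
eef_pos: [0.5713, -0.2002, 0.163]
ee_rot: [0.459, 0.538, -0.459, 0.538]
ft_force: [0.3, -0.5, -2.3]
width: 0.0155
```

Run:
```python
from h import *
s=observe();print(s["width"],s["ft_force"],s["joint_positions"].round(2))
A=cur();print((Rc.T@(A[:3,3]-CR)).round(4)); print((Rc.T@A[:3,:3]).round(3))
crop(snapshot("scene"),150,150,80,90,6,"s3.png")
c=cam("wrist"); w=snapshot("wrist"); im=cv2.resize(w[:,:,::-1],(768,576),interpolation=cv2.INTER_CUBIC)
for P in [(x,y,.014) for x in(.065,.135) for y in(-.065,.065)]+[(.145,y,.012) for y in(-.08,.08)]+[(0,0,.136)]+[(-.012,s*.013,.136) for s in(-1,1)]+[(.012,s*.013,.136) for s in(-1,1)]:
    u=proj("wrist",CR+Rc@P,c)[0]*1.5; cv2.circle(im,tuple(int(v) for v in u),3,(0,0,255),-1)
cv2.imwrite("pics/w3.png",im)
```

```text
0.015503175767695459 [ 0.33687371 -0.48172732 -2.29983555] [ 0.7   0.4  -0.56  1.59  0.22  1.22  0.26]
[0.1003 0.0012 0.163 ]
[[-0.001  1.     0.001]
 [ 0.     0.001 -1.   ]
 [-1.    -0.001 -0.   ]]
```

View pics/w3.png

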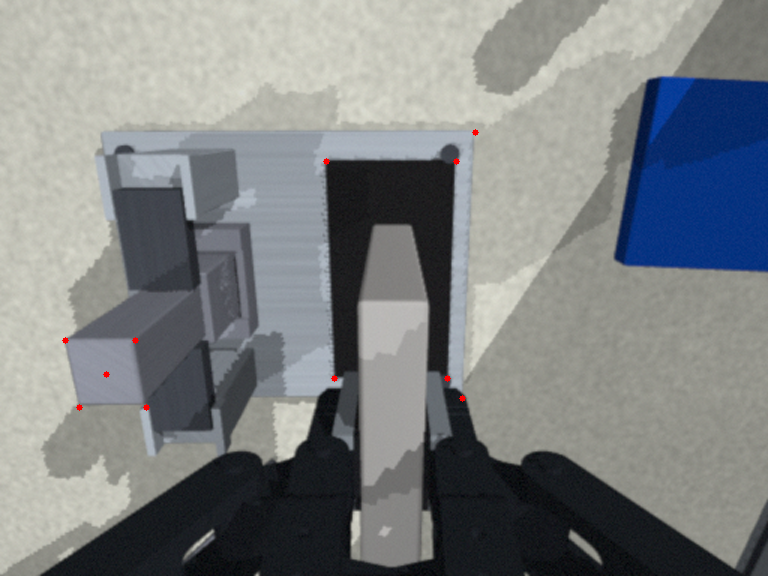

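View pics/s3.png

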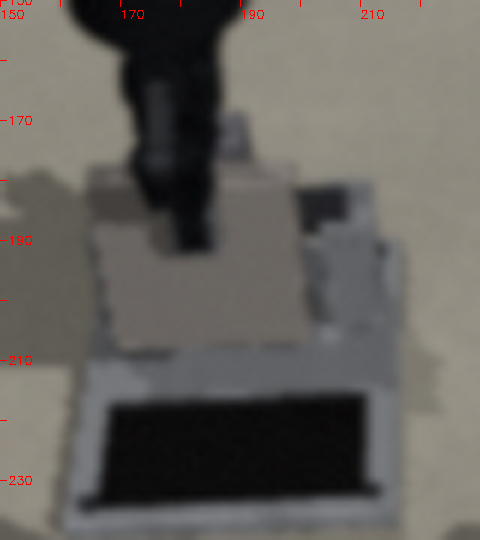

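The pad and block-top projections agree with the wrist picture within about 3 px, and the tile hangs upright. Lowering it onto the pad.

apply_moves:
  motion:
    - {"offset": [0.02, 0, 0], "dr": [0, 0, 0]}
    - {"offset": [0.02, 0, 0], "dr": [0, 0, 0]}
    - {"offset": [0.02, 0, 0], "dr": [0, 0, 0]}
    - {"offset": [0.012, 0, 0], "dr": [0, 0, 0]}
    - {"offset": [0.003, 0, 0], "dr": [0, 0, 0]}
    - {"offset": [0, 0, 0], "dr": [0, 0, 0]}
    - {"offset": [0, 0, 0], "dr": [0, 0, 0]}
    - {"offset": [0, 0, 0], "dr": [0, 0, 0]}

```text
time_s: 7.45
eef_pos: [0.5718, -0.201, 0.0888]
ee_rot: [0.459, 0.537, -0.459, 0.538]
ft_force: [-0.1, -0.5, -3.3]
width: 0.0156
```

apply_moves:
  motion:
    - {"offset": [0.001, 0, 0], "dr": [0, 0, 0]}
    - {"offset": [0.001, 0, 0], "dr": [0, 0, 0]}
    - {"offset": [0.001, 0, 0], "dr": [0, 0, 0]}
    - {"offset": [0, 0, 0], "dr": [0, 0, 0]}

```text
time_s: 7.85
eef_pos: [0.5716, -0.2011, 0.0856]
ee_rot: [0.459, 0.538, -0.46, 0.537]
ft_force: [-1.9, -0.4, 3.4]
width: 0.0152
```

apply_moves:
  motion:
    - {"offset": [0.0007, 0, 0], "dr": [0, 0, 0]}
    - {"offset": [0, 0, 0], "dr": [0, 0, 0]}

```text
time_s: 8.05
eef_pos: [0.5718, -0.2014, 0.0854]
ee_rot: [0.459, 0.537, -0.46, 0.538]
ft_force: [-3.0, -1.1, 7.9]
width: 0.0154
```

Run:
```python
from h import *
s=observe();print(s["width"],s["ft_force"],s["ft_torque"])
A=cur();print((Rc.T@(A[:3,3]-CR)).round(4)); print((Rc.T@A[:3,:3]).round(3))
crop(snapshot("scene"),150,150,80,90,6,"s4.png")
```

```text
0.01535655915504684 [-3.02907692 -1.14568375  7.92904939] [0.1232485  0.83068106 0.05226873]
[ 1.006e-01 -1.000e-04  8.540e-02]
[[ 0.     1.    -0.   ]
 [-0.001 -0.    -1.   ]
 [-1.     0.     0.001]]
```

View pics/s4.png

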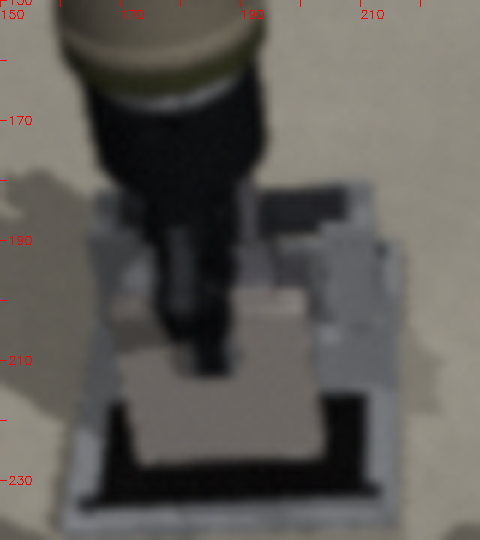

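apply_moves:
  motion:
    - {"offset": [-0.0006, 0, 0], "dr": [0, 0, 0]}
    - {"offset": [0, 0, 0], "dr": [0, 0, 0]}

```text
time_s: 8.3
eef_pos: [0.5717, -0.2013, 0.0854]
ee_rot: [0.459, 0.537, -0.46, 0.538]
ft_force: [-0.8, -2.3, 6.4]
width: 0.0153
```

apply_moves:
  hand: 45
  motion:
    - {"offset": [0, 0, 0], "dr": [0, 0, 0]}
    - {"offset": [0, 0, 0], "dr": [0, 0, 0]}
    - {"offset": [0, 0, 0], "dr": [0, 0, 0]}
    - {"offset": [0, 0, 0], "dr": [0, 0, 0]}
    - {"offset": [0, 0, 0], "dr": [0, 0, 0]}

```text
time_s: 8.8
eef_pos: [0.5712, -0.2007, 0.0846]
ee_rot: [0.459, 0.538, -0.459, 0.537]
ft_force: [-0.2, -0.2, -0.3]
width: 0.0384
```

Run:
```python
from h import *
s=observe();print(s["width"],s["ft_force"],s["ft_torque"])
crop(snapshot("scene"),150,150,80,90,6,"s5.png")
w=snapshot("wrist");cv2.imwrite("pics/w5.png",w[:,:,::-1])
```

```text
0.03836080424131075 [-0.1692955  -0.20466655 -0.29720638] [-0.01563586 -0.00597923 -0.04065362]
```

View pics/s5.png

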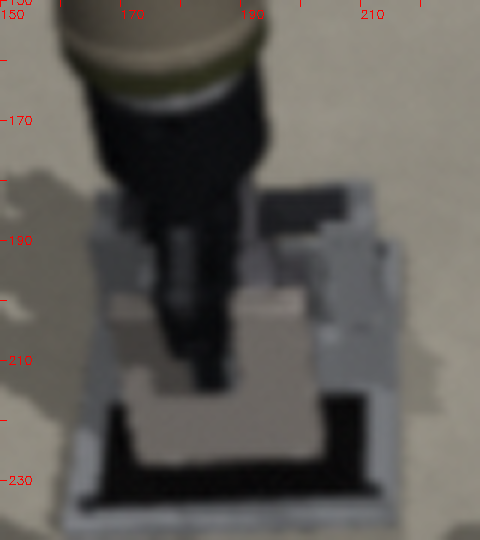

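View pics/w5.png

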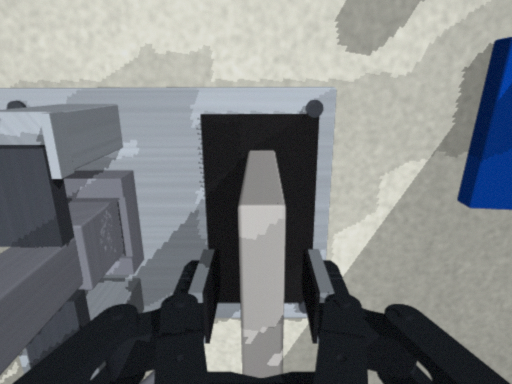

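The tile stands freely: wrist view top edge (239–285, 205), pad symmetric around it, fingers clear of both faces. Retreating upward, then turning to the block.

```bash
cat >> h.py <<'E'
def blk(zc,dx=0.,dy=0.): return T(CR+Rc@[dx,dy,zc],tool([0,0,-1],-Rc[:,1]))
E
python3 - <<'E'
from h import *
A=cur(); A[2,3]+=.13
rows(A,blk(.2),13)
E
```

```text
n 13 offset [0.0011, -0.0064, 0.0057] dr [0.1208, 0.0, 0.0001]
   via [ 0.545 -0.223  0.21 ]
   via [ 0.512 -0.23   0.206]
   via [ 0.479 -0.221  0.201]
   end err mm [-0.3   0.28  0.39] path turn 1.571
```

apply_moves:
  motion:
    - {"offset": [-0.01, 0, 0], "dr": [0, 0, 0]}
    - {"offset": [-0.03, 0, 0], "dr": [0, 0, 0]}
    - {"offset": [-0.045, 0, 0], "dr": [0, 0, 0]}
    - {"offset": [-0.045, 0, 0], "dr": [0, 0, 0]}
    - {"offset": [0.0011, -0.0064, 0.0057], "dr": [0.1208, 0, 0]}
    - {"offset": [0.0011, -0.0064, 0.0057], "dr": [0.1208, 0, 0]}
    - {"offset": [0.0011, -0.0064, 0.0057], "dr": [0.1208, 0, 0]}
    - {"offset": [0.0011, -0.0064, 0.0057], "dr": [0.1208, 0, 0]}
    - {"offset": [0.0011, -0.0064, 0.0057], "dr": [0.1208, 0, 0]}
    - {"offset": [0.0011, -0.0064, 0.0057], "dr": [0.1208, 0, 0]}
    - {"offset": [0.0011, -0.0064, 0.0057], "dr": [0.1208, 0, 0]}
    - {"offset": [0.0011, -0.0064, 0.0057], "dr": [0.1208, 0, 0]}
    - {"offset": [0.0011, -0.0064, 0.0057], "dr": [0.1208, 0, 0]}
    - {"offset": [0.0011, -0.0064, 0.0057], "dr": [0.1208, 0, 0]}
    - {"offset": [0.0011, -0.0064, 0.0057], "dr": [0.1208, 0, 0]}
    - {"offset": [0.0011, -0.0064, 0.0057], "dr": [0.1208, 0, 0]}
    - {"offset": [0.0011, -0.0064, 0.0057], "dr": [0.1208, 0, 0]}
    - {"offset": [0, 0, 0], "dr": [0, 0, 0]}
    - {"offset": [0, 0, 0], "dr": [0, 0, 0]}
    - {"offset": [0, 0, 0], "dr": [0, 0, 0]}

```text
time_s: 10.9
eef_pos: [0.4727, -0.217, 0.2009]
ee_rot: [-0.705, -0.056, 0.705, -0.056]
ft_force: [-0.5, -0.1, -0.0]
width: 0.0382
```

apply_moves:
  hand: 60
  motion:
    - {"offset": [0, 0, 0], "dr": [0, 0, 0]}
    - {"offset": [0, 0, 0], "dr": [0, 0, 0]}

```text
time_s: 11.1
eef_pos: [0.4724, -0.2169, 0.2005]
ee_rot: [-0.705, -0.056, 0.705, -0.055]
ft_force: [0.1, -0.0, -0.6]
width: 0.0512
```

Run:
```python
from h import *
s=observe();print(s["joint_positions"].round(2))
A=cur();print((Rc.T@(A[:3,3]-CR)).round(4)); print((Rc.T@A[:3,:3]).round(3))
c=cam("wrist"); w=snapshot("wrist"); im=cv2.resize(w[:,:,::-1],(768,576),interpolation=cv2.INTER_CUBIC)
for P in [(x,y,.014) for x in(.065,.135) for y in(-.065,.065)]+[(.145,y,.012) for y in(-.08,.08)]+[(a,s*.013,.136) for s in(-1,1) for a in (-.012,.012)]+[(a,s*.0135,.0845) for s in(-1,1) for a in (-.014,.014)]:
    u=proj("wrist",CR+Rc@P,c)[0]*1.5; cv2.circle(im,tuple(int(v) for v in u),3,(0,0,255),-1)
cv2.imwrite("pics/w6.png",im)
```

```text
[ 0.68  0.15 -0.37  1.77  0.06  1.23 -1.12]
[0.000e+00 1.000e-04 2.005e-01]
[[-0.001  0.001 -1.   ]
 [ 0.001 -1.    -0.001]
 [-1.    -0.001  0.001]]
```

View pics/w6.png

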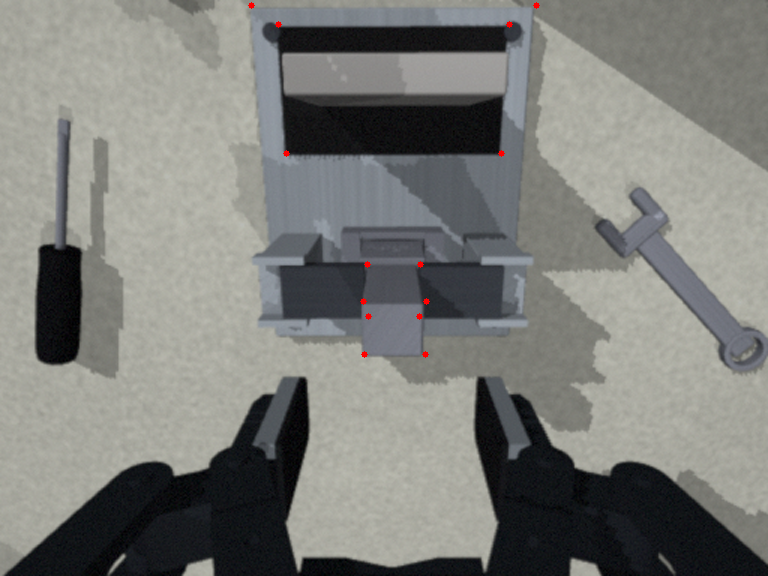

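The wrist view shows the block top at (362–424, 316–354), lying midway between the fingers. The tile is centred on the pad and parallel to it. I'm descending to grip the stem.

apply_moves:
  motion:
    - {"offset": [0.02, 0, 0], "dr": [0, 0, 0]}
    - {"offset": [0.02, 0, 0], "dr": [0, 0, 0]}
    - {"offset": [0.02, 0, 0], "dr": [0, 0, 0]}
    - {"offset": [0.02, 0, 0], "dr": [0, 0, 0]}
    - {"offset": [0.007, -0.0004, 0], "dr": [0, 0, 0]}
    - {"offset": [0, 0, 0], "dr": [0, 0, 0]}
    - {"offset": [0, 0, 0], "dr": [0, 0, 0]}
    - {"offset": [0, 0, 0], "dr": [0, 0, 0]}

```text
time_s: 11.95
eef_pos: [0.4728, -0.2166, 0.1146]
ee_rot: [0.705, 0.055, -0.705, 0.055]
ft_force: [-0.2, -0.5, -0.2]
width: 0.0511
```

apply_moves:
  hand: 0
  newtons: 100
  motion:
    - {"offset": [0, 0, 0], "dr": [0, 0, 0]}
    - {"offset": [0, 0, 0], "dr": [0, 0, 0]}
    - {"offset": [0, 0, 0], "dr": [0, 0, 0]}
    - {"offset": [0, 0, 0], "dr": [0, 0, 0]}
    - {"offset": [0, 0, 0], "dr": [0, 0, 0]}
    - {"offset": [0, 0, 0], "dr": [0, 0, 0]}

```text
time_s: 12.55
eef_pos: [0.4726, -0.2166, 0.1144]
ee_rot: [0.705, 0.055, -0.705, 0.055]
ft_force: [-1.3, 0.4, 5.9]
width: 0.0247
```

Run:
```python
from h import *
s=observe();print(s["width"],s["ft_force"],s["ft_torque"])
A=cur();print((Rc.T@(A[:3,3]-CR)).round(4)); print((Rc.T@A[:3,:3]).round(3))
crop(snapshot("scene"),150,150,80,90,6,"s7.png")
cv2.imwrite("pics/w7.png",cv2.resize(snapshot("wrist")[:,:,::-1],(768,576)))
# rock rows about foot axis (h=.036)
F=CR+Rc@[0,0,.036]
for th in (.02,-.02):
    Q=R.from_rotvec(th*Rc[:,0]).as_matrix(); B=T(F+Q@(A[:3,3]-F),Q@A[:3,:3]); print(th);rows(A,B,1)
```

```text
0.024693633840066006 [-1.27514396  0.36988048  5.94300884] [ 0.03896272  0.24375059 -0.01970661]
[0.0003 0.0004 0.1144]
[[ 0.  0. -1.]
 [-0. -1. -0.]
 [-1.  0. -0.]]
0.02
n 1 offset [0.0, 0.0016, 0.0] dr [0.0, 0.0, -0.02]
   end err mm [ 0.01 -0.03  0.01] path turn 0.02
-0.02
n 1 offset [0.0, -0.0016, -0.0] dr [-0.0, -0.0, 0.02]
   end err mm [-0.01  0.03  0.02] path turn 0.02
```

View pics/w7.png

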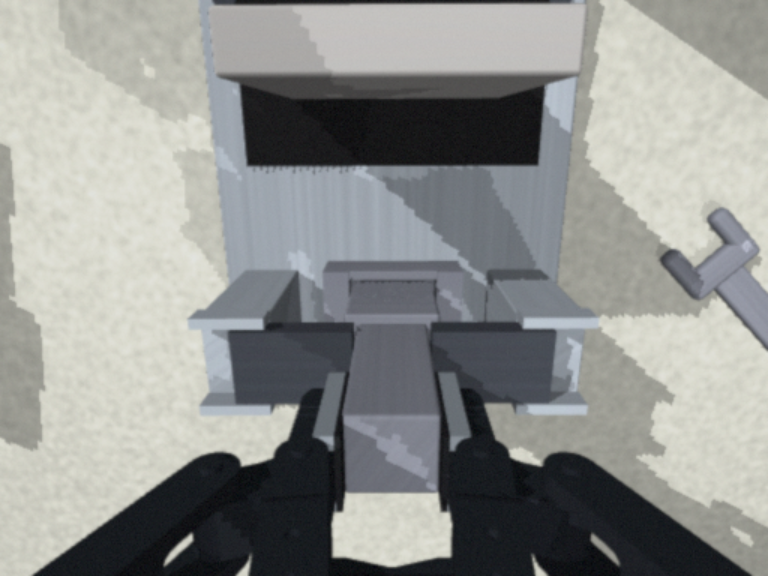

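View pics/s7.png

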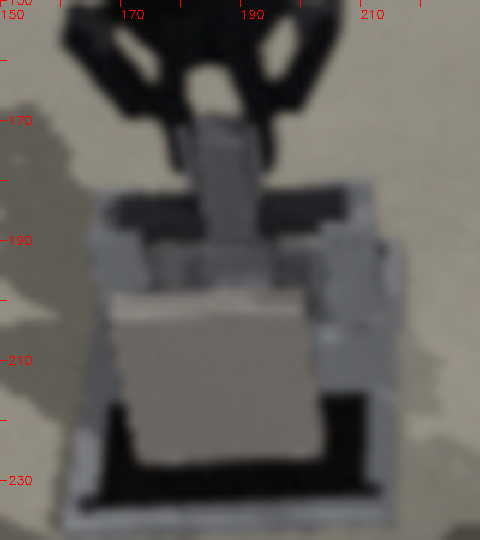

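The stem is gripped at wrist (345–438, 415–490) with the keepers untouched. I'm rocking towards −y first.

apply_moves:
  motion:
    - {"offset": [0, 0.0016, 0], "dr": [0, 0, -0.02]}
    - {"offset": [0, 0.0016, 0], "dr": [0, 0, -0.02]}
    - {"offset": [0, 0.0016, 0], "dr": [0, 0, -0.02]}
    - {"offset": [0, 0.0016, 0], "dr": [0, 0, -0.02]}
    - {"offset": [0, 0, 0], "dr": [0, 0, 0]}

```text
time_s: 13.15
eef_pos: [0.4736, -0.2216, 0.1141]
ee_rot: [-0.702, -0.085, 0.707, -0.026]
ft_force: [-2.8, 5.2, 11.2]
width: 0.0243
```

```bash
cat > st.py <<'E'
from h import *
s=observe();A=cur()
print("w",s["width"].round(4),"F",(Rc.T@s["ft_force"]).round(1),"M",(Rc.T@s["ft_torque"]).round(2))
L=Rc.T@A[:3,:3]; p=Rc.T@(A[:3,3]-CR); th=np.arctan2(L[1,0],-L[2,0]); 
f=p+L@[p[2]*0+.078,0,0]
print("tcp",p.round(4),"tilt",th.round(4),"foot axis if rigid",f.round(4))
E
python3 st.py
```

```text
Traceback (most recent call last):
  File "st.py", line 3, in <module>
    print("w",s["width"].round(4),"F",(Rc.T@s["ft_force"]).round(1),"M",(Rc.T@s["ft_torque"]).round(2))
              ^^^^^^^^^^^^^^^^
AttributeError: 'float' object has no attribute 'round'
```

```bash
sed -i 's/s\["width"\].round(4)/round(s["width"],4)/' st.py; python3 st.py
```

```text
w 0.0243 F [-1.9  5.5 11.2] M [1.73 0.49 0.03]
tcp [ 0.0005 -0.0047  0.1141] tilt 0.084 foot axis if rigid [0.0005 0.0018 0.0364]
```

apply_moves:
  motion:
    - {"offset": [0, 0.0018, 0], "dr": [0, 0, -0.02]}
    - {"offset": [0, 0.0018, 0], "dr": [0, 0, -0.02]}
    - {"offset": [0, 0.0018, 0], "dr": [0, 0, -0.02]}
    - {"offset": [0, 0.0018, 0], "dr": [0, 0, -0.02]}
    - {"offset": [0, 0.0008, 0], "dr": [0, 0, -0.008]}
    - {"offset": [0, 0, 0], "dr": [0, 0, 0]}
    - {"offset": [0, 0, 0], "dr": [0, 0, 0]}
    - {"offset": [0, 0, 0], "dr": [0, 0, 0]}

```text
time_s: 13.95
eef_pos: [0.4749, -0.2287, 0.1133]
ee_rot: [-0.697, -0.116, 0.707, 0.005]
ft_force: [-2.5, 6.3, 11.3]
width: 0.0246
```

```bash
python3 st.py; python3 -c "
from h import *
cv2.imwrite('pics/w8.png',cv2.resize(snapshot('wrist')[:,:,::-1],(768,576)))"
```

```text
w 0.0246 F [-1.5  6.6 11.3] M [1.86 0.29 0.02]
tcp [ 0.0007 -0.012   0.1133] tilt 0.1717 foot axis if rigid [0.0006 0.0014 0.0364]
```

View pics/w8.png

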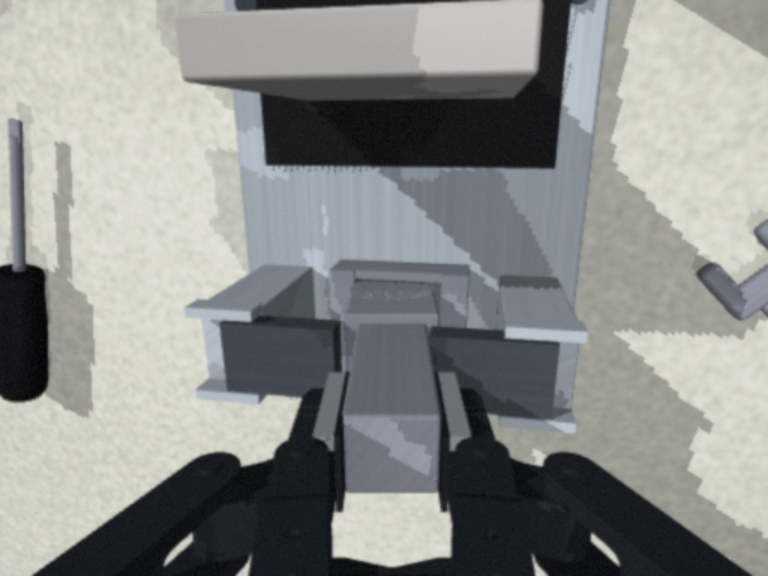

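apply_moves:
  motion:
    - {"offset": [0, 0.001, 0], "dr": [0, 0, -0.004]}
    - {"offset": [0, 0.001, 0], "dr": [0, 0, 0]}
    - {"offset": [0, 0, 0], "dr": [0, 0, 0]}
    - {"offset": [0, 0, 0], "dr": [0, 0, 0]}

```text
time_s: 14.4
eef_pos: [0.4752, -0.2294, 0.1132]
ee_rot: [-0.697, -0.118, 0.707, 0.007]
ft_force: [-4.1, 10.8, 15.1]
width: 0.0246
```

```bash
python3 st.py
```

```text
w 0.0246 F [-2.4 11.3 15.1] M [3.13 0.55 0.05]
tcp [ 0.0008 -0.0127  0.1132] tilt 0.1774 foot axis if rigid [0.0007 0.001  0.0364]
```

apply_moves:
  motion:
    - {"offset": [0, -0.0019, 0], "dr": [0, 0, 0.02]}
    - {"offset": [0, -0.0019, 0], "dr": [0, 0, 0.02]}
    - {"offset": [0, -0.0019, 0], "dr": [0, 0, 0.02]}
    - {"offset": [0, -0.0019, 0], "dr": [0, 0, 0.02]}
    - {"offset": [0, -0.0019, 0], "dr": [0, 0, 0.02]}
    - {"offset": [0, -0.0019, 0], "dr": [0, 0, 0.02]}
    - {"offset": [0, -0.0019, 0], "dr": [0, 0, 0.02]}
    - {"offset": [0, -0.0019, 0], "dr": [0, 0, 0.02]}
    - {"offset": [0, -0.0016, 0], "dr": [0, 0, 0.02]}
    - {"offset": [0, 0, 0], "dr": [0, 0, 0]}
    - {"offset": [0, 0, 0], "dr": [0, 0, 0]}

```text
time_s: 15.5
eef_pos: [0.4728, -0.2156, 0.1144]
ee_rot: [0.705, 0.053, -0.705, 0.058]
ft_force: [0.4, 2.5, 7.2]
width: 0.0245
```

```bash
python3 st.py; python3 -c "
from h import *
cv2.imwrite('pics/w9.png',cv2.resize(snapshot('wrist')[:,:,::-1],(768,576)))"
```

```text
w 0.0245 F [0.8 2.4 7.2] M [ 0.67 -0.11  0.07]
tcp [0.0006 0.0014 0.1144] tilt -0.0069 foot axis if rigid [0.0006 0.0008 0.0364]
```

View pics/w9.png

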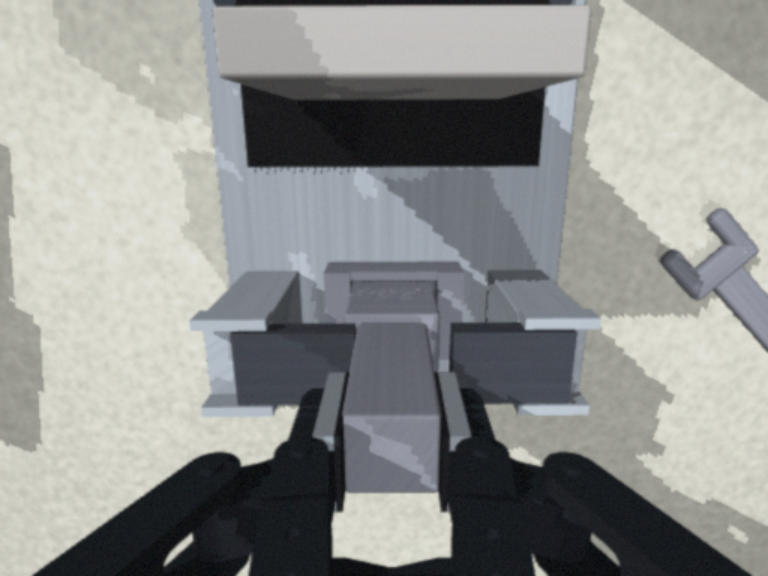

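The right keeper's inner end moved from x≈430 to 450, which is about 6.7 mm. I'm rocking to the other side now.

apply_moves:
  motion:
    - {"offset": [0, -0.0018, 0], "dr": [0, 0, 0.02]}
    - {"offset": [0, -0.0018, 0], "dr": [0, 0, 0.02]}
    - {"offset": [0, -0.0018, 0], "dr": [0, 0, 0.02]}
    - {"offset": [0, -0.0018, 0], "dr": [0, 0, 0.02]}
    - {"offset": [0, -0.0018, 0], "dr": [0, 0, 0.02]}
    - {"offset": [0, -0.0018, 0], "dr": [0, 0, 0.02]}
    - {"offset": [0, -0.0018, 0], "dr": [0, 0, 0.02]}
    - {"offset": [0, -0.0018, 0], "dr": [0, 0, 0.02]}
    - {"offset": [0, -0.001, 0], "dr": [0, 0, 0.008]}
    - {"offset": [0, -0.001, 0], "dr": [0, 0, 0]}
    - {"offset": [0, 0, 0], "dr": [0, 0, 0]}
    - {"offset": [0, 0, 0], "dr": [0, 0, 0]}
    - {"offset": [0, 0, 0], "dr": [0, 0, 0]}

```text
time_s: 16.85
eef_pos: [0.4704, -0.2027, 0.1136]
ee_rot: [0.708, -0.009, -0.697, 0.117]
ft_force: [2.5, -9.6, 6.5]
width: 0.0245
```

```bash
python3 st.py
```

```text
w 0.0245 F [ 1.  -9.9  6.5] M [-2.27 -0.15  0.02]
tcp [0.0003 0.0144 0.1136] tilt -0.179 foot axis if rigid [0.0003 0.0005 0.0369]
```

apply_moves:
  motion:
    - {"offset": [0, 0.0017, 0], "dr": [0, 0, -0.02]}
    - {"offset": [0, 0.0017, 0], "dr": [0, 0, -0.02]}
    - {"offset": [0, 0.0017, 0], "dr": [0, 0, -0.02]}
    - {"offset": [0, 0.0017, 0], "dr": [0, 0, -0.02]}
    - {"offset": [0, 0.0017, 0], "dr": [0, 0, -0.02]}
    - {"offset": [0, 0.0017, 0], "dr": [0, 0, -0.02]}
    - {"offset": [0, 0.0017, 0], "dr": [0, 0, -0.02]}
    - {"offset": [0, 0.0017, 0], "dr": [0, 0, -0.02]}
    - {"offset": [0, 0.001, 0], "dr": [0, 0, -0.015]}
    - {"offset": [0, 0, 0], "dr": [0, 0, 0]}
    - {"offset": [0, 0, 0], "dr": [0, 0, 0]}

```text
time_s: 17.95
eef_pos: [0.4724, -0.216, 0.1144]
ee_rot: [0.705, 0.054, -0.705, 0.056]
ft_force: [0.9, -6.2, 6.1]
width: 0.0244
```

```bash
python3 st.py; python3 -c "
from h import *
cv2.imwrite('pics/w10.png',cv2.resize(snapshot('wrist')[:,:,::-1],(768,576)))"
```

```text
w 0.0244 F [-0.1 -6.2  6.1] M [-1.76 -0.02  0.09]
tcp [0.0002 0.001  0.1144] tilt -0.0022 foot axis if rigid [0.0002 0.0009 0.0364]
```

View pics/w10.png

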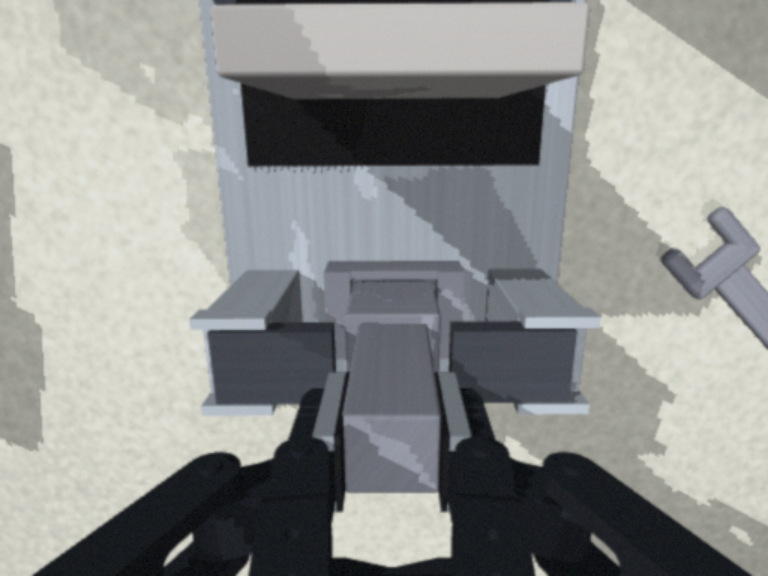

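Both keepers now sit about 20 px (≈6.8 mm) out, left end at x≈334 and right at 450. Lifting the block straight.

apply_moves:
  motion:
    - {"offset": [-0.002, 0.0004, 0], "dr": [0, 0, 0]}
    - {"offset": [-0.004, 0.0003, 0], "dr": [0, 0, 0]}
    - {"offset": [-0.006, 0, 0], "dr": [0, 0, 0]}
    - {"offset": [0, 0, 0], "dr": [0, 0, 0]}
    - {"offset": [0, 0, 0], "dr": [0, 0, 0]}

```text
time_s: 18.5
eef_pos: [0.4718, -0.2146, 0.1256]
ee_rot: [-0.705, -0.055, 0.705, -0.056]
ft_force: [-0.3, 0.5, -3.6]
width: 0.0245
```

```bash
python3 st.py; python3 -c "
from h import *
cv2.imwrite('pics/w11.png',cv2.resize(snapshot('wrist')[:,:,::-1],(768,576)))"
```

```text
w 0.0245 F [-0.3  0.6 -3.6] M [-0.04 -0.02  0.03]
tcp [-0.0002  0.0024  0.1256] tilt -0.0001 foot axis if rigid [-0.0003  0.0024  0.0476]
```

View pics/w11.png

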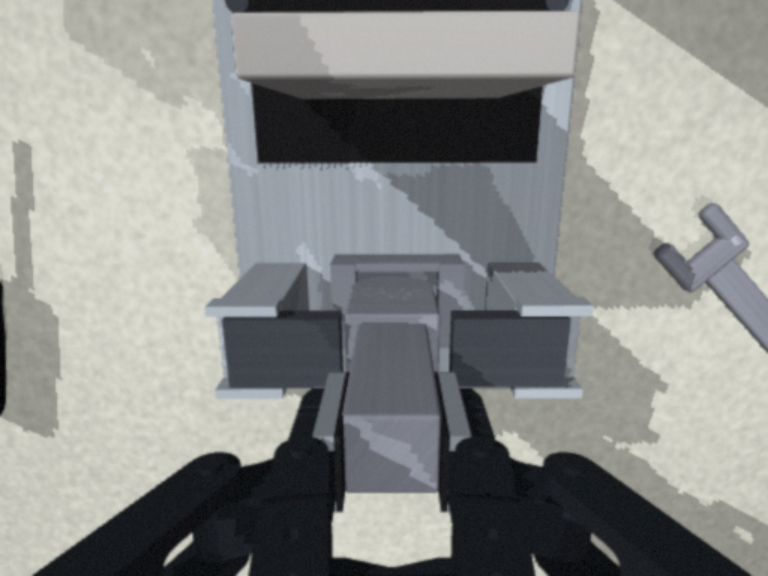

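The block is off its seat and out of contact, with lateral force about 0.6 N, but sits 2 mm to the left. I'm re-centring it before lifting on.

apply_moves:
  motion:
    - {"offset": [0, 0.001, 0], "dr": [0, 0, 0]}
    - {"offset": [0, 0.0008, 0.0002], "dr": [0, 0, 0]}
    - {"offset": [0, 0, 0], "dr": [0, 0, 0]}
    - {"offset": [0, 0, 0], "dr": [0, 0, 0]}

```text
time_s: 18.95
eef_pos: [0.4719, -0.2167, 0.1255]
ee_rot: [-0.705, -0.055, 0.705, -0.055]
ft_force: [0.3, 0.3, -3.5]
width: 0.0244
```

```bash
python3 st.py
```

```text
w 0.0244 F [ 0.3  0.2 -3.5] M [-0.05 -0.09  0.02]
tcp [-0.0004  0.0004  0.1255] tilt -0.0003 foot axis if rigid [-0.0005  0.0003  0.0475]
```

apply_moves:
  motion:
    - {"offset": [-0.005, 0, 0], "dr": [0, 0, 0]}
    - {"offset": [-0.01, 0, 0], "dr": [0, 0, 0]}
    - {"offset": [-0.01, 0, 0], "dr": [0, 0, 0]}
    - {"offset": [-0.01, 0, 0], "dr": [0, 0, 0]}
    - {"offset": [-0.01, 0, 0], "dr": [0, 0, 0]}
    - {"offset": [-0.01, 0, 0], "dr": [0, 0, 0]}
    - {"offset": [-0.01, 0, 0], "dr": [0, 0, 0]}
    - {"offset": [-0.008, 0, 0], "dr": [0, 0, 0]}
    - {"offset": [-0.0025, 0, 0], "dr": [0, 0, 0]}
    - {"offset": [0, 0, 0], "dr": [0, 0, 0]}
    - {"offset": [0, 0, 0], "dr": [0, 0, 0]}
    - {"offset": [0, 0, 0], "dr": [0, 0, 0]}

```text
time_s: 20.15
eef_pos: [0.4718, -0.2165, 0.2006]
ee_rot: [-0.704, -0.055, 0.706, -0.055]
ft_force: [-0.7, -0.1, -3.5]
width: 0.0243
```

```bash
python3 st.py; python3 -c "
from h import *
print(observe()['joint_vel'].round(3))
cv2.imwrite('pics/w12.png',cv2.resize(snapshot('wrist')[:,:,::-1],(768,576)))
crop(snapshot('scene'),150,140,80,100,6,'s12.png')
t=snapshot('top');cv2.imwrite('pics/t12.png',cv2.resize(t[:,:,::-1],(768,576)))"
```

```text
w 0.0243 F [-0.7  0.1 -3.5] M [-0.01  0.    0.06]
tcp [-0.0006  0.0006  0.2006] tilt 0.0002 foot axis if rigid [-0.0007  0.0006  0.1226]
[-0.    -0.001  0.    -0.001 -0.001  0.002 -0.002]
```

View pics/w12.png

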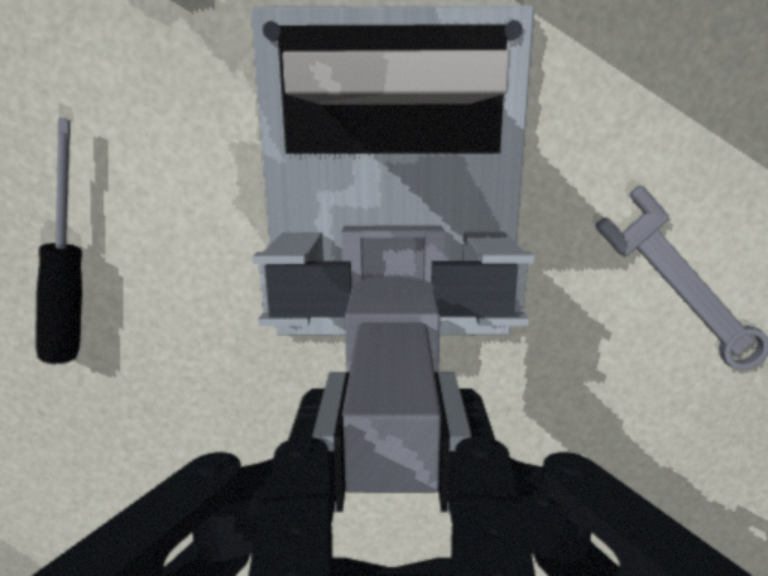

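View pics/s12.png

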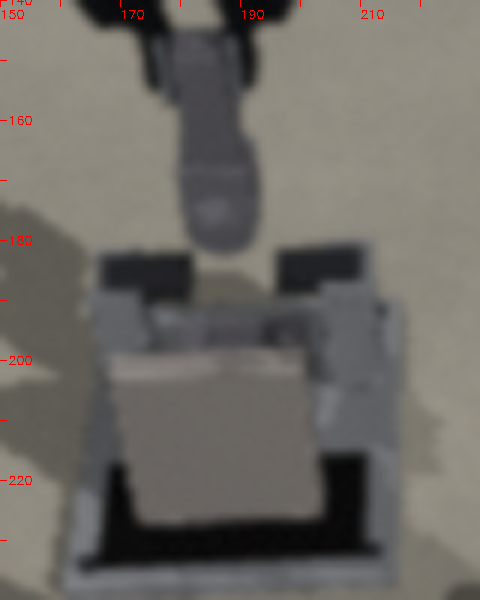

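View pics/t12.png

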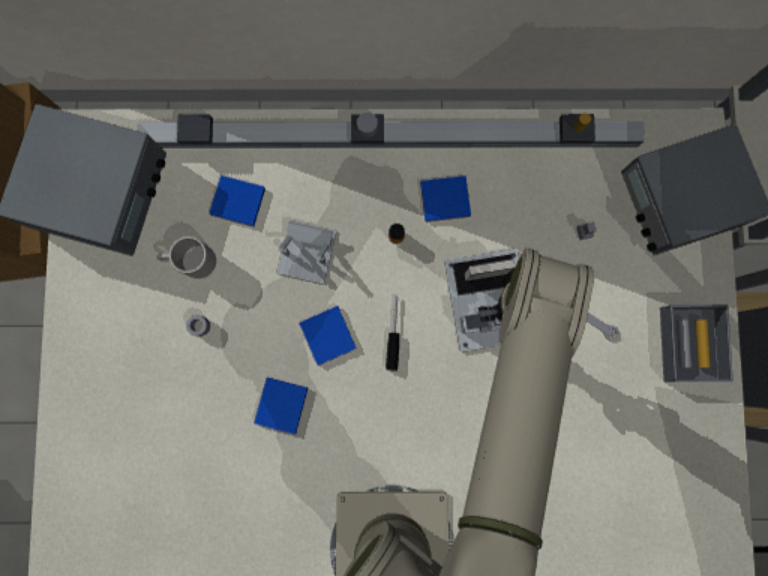

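The block hangs upright above the trough, with its wrist pixels unchanged from the grip. Its underside is about 20 mm above the open keepers, and the tile stands mid-pad. Bystanders match the first top picture. I'm handing in.

```bash
python3 -c "
from cell import *
print(sign_off())"
```

```text
the job is handed in; nothing more can be done
None
```

The job is done and handed in at about 20 s of the 66 s allowed; sign-off gives no verdict.

- **Tile:** I took the white tile from the fork rest and stood it on its 90 × 16 mm edge in the middle of the rubber pad. Its broad face is towards the block, and I let go of it. The last pictures show it still standing, centred and parallel to the pad.
- **Rocking:** I gripped the block high on its stem and rocked it about its foot, reaching about 0.177 rad towards −y and 0.179 rad towards +y. Both keepers ended about 6.8 mm out, measured from the pictures. That is above the 5 mm needed but just under the comfortable 7 mm. The fingertips stayed above the keepers throughout.
- **Lift:** After the first centimetre the block sat 2 mm off centre, with no sideways force to show contact. I re-centred it before lifting on.
- **Final hold:**
  - **Position:** The block is still and upright (tilt under 0.001 rad), less than 1 mm off the trough's middle. Its underside is about 20 mm above the keepers.
  - **Forces:** The arm feels only the block's weight (3.5 N) and under 1 N sideways.
- **Other things:** The other objects look unmoved in the last top view, but the arm hides part of the wrench there. In the wrist view the whole wrench is visible, in the same place as before.

No check failed. The positions of the tile, pad and block worked out from the pictures matched the wrist camera to within about 3 px.

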